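Raise the sprung rest of the bone cradle and lay the cast on it

ROBOT

A 6-joint arm with a two-finger parallel gripper is mounted at the origin on the work surface. World frame = base frame: x ahead of the robot, y to its left, z up, the work surface at z = 0. Lengths are in mm, angles in rad, forces in N, time in s.
With the tool pointing down it reaches from about 350 to 850 mm from the base axis. Payload 8.1 kg.
Tool frame: the origin (TCP) lies at the very end of the fingers, on their centre line; the grasp point (between the pads) lies 19 mm behind it (manip.grip_depth is the distance from the TCP to the grasp point, in mm); y points along the fingers, z is the direction in which the jaws open and shut, and the axes are right-handed (so a half turn about y gives the same grasp; the last joint's range is limited). The gripper opens to 85 mm and grips with 20 to 120 N. Pads are 22 mm wide; open, the fingers measure 114 mm over their backs; the gripper's body (76 mm by 85 mm) begins 54 mm behind the grasp point. The pads swing forward as they close: fully open they stand 13 mm farther back than shut.
Start: joints at [-1.274, 0.13, 1.488, -0, 1.523, -0.085], TCP at [223.575, -556.794, 231.292] pointing down, gripper open.
Joint ranges: [-2.96, 2.96], [-0.89, 2.26], [0.02, 2.5], [-1.34, 4.48], [0, 2.73], [-2.66, 2.66]. Speed limits (rad/s): [2.39, 2.39, 2.79, 3.14, 3.14, 3.14].

INTERFACE

Orientations are given as a unit quaternion [w, x, y, z].
In Python, from rig import manip gives the robot as it stands.
- The arm moves only by the tool send_rows, never from a script. Its argument "commands" is one flat list of numbers, 4 for each row, row after row: the shift along the tool's x, y, z in m, then the turn about the tool's y in rad. A call has 1 to 20 rows; each row is the pose to reach, as a shift and turn from the pose commanded when the call began, along the tool's axes at that moment; what a row does not reach only later rows make up. A row lasts 1/8 s, in which the tool goes at most 62.5 mm and 10.7 degrees, less where a joint would pass 70% of its speed; a pose out of reach is approached as far as the arm can. A call with a gripper value outside its range is refused whole. "hand" is the opening, from 0 (shut) to 1 (fully open), set as the call begins (left out, the last holds). The fingers move at their own pace and stop on an object; "newtons" is the grip in N (left out, the last holds). Time passes only in rows, so rows that repeat a pose let the fingers close. It gives the time, the measured TCP pose, the force and the opening at its end, in the units of the state.
- manip.observe(): the state, without advancing time (a new reading comes with each control period).
- manip.capture(name): name is "scene" or "side" or "wrist"; returns the picture (384x512x3 uint8, blue, green, red); there is no depth.
- manip.camera_info(name): a dict with "mtx" (3x3 intrinsics, pixels), "R" (3x3) and "t" (3): a world point X has camera coordinates R X + t; the wrist camera has in their place "hand_eye" (4x4, takes a point from camera to tool coordinates, whose origin is the TCP and whose axes are the tool frame's). Camera axes: x right, y down, z forward; pixel columns grow to the right and rows downward; lengths in mm; the calibration is good to about 2 mm. The wrist camera is an equidistant fisheye: a pixel r from the principal point sees the ray r / f radians off the axis. A picture is of the moment at which its call begins: read the wrist's pose just before it. camera_info takes no time and is no camera call.
- manip.hand_in(): hands the job in, once; it reports no verdict.
The state is a dict: "time": time; "joint_positions": joint angles; "qd": joint speeds; "tau": joint torques, N m; "position": TCP position; "tool_rot": TCP orientation; "contact_force": force on the tool from outside, world axes, zero at the start; "torque": the same for the moment, N m; "gripper_width": finger opening in mm.
Only numpy, scipy, OpenCV 4.12 (cv2) and the standard library are available. Lean on these libraries where they do the work, as an engineer would, in place of code of your own. Each camera call takes 0.05 s, during which the arm holds its last target. There are 200 camera calls.

TASK

On the bench cradle, push the folded-down fork rest up with a light hand until its springs carry it over centre and it snaps against its upright stop. Then pick up the long bone cast and lay it by its shaft across both fork rests: lower it softly, without pressing, and let go only once the forks carry it, never dropping it. Leave the short cast and everything else on the bench where it is.

Things in the scene. Friction and masses are not known exactly. Their poses are not given: they have to be found in the camera images.
- cradle: Bench cradle, screwed down: aluminium slotted rail, 320 x 40 mm, top 42 mm above the bench, carrying a fixed and a folding fork rest. Origin: on the bench under the fixed rest. x axis: along the rail from the fixed rest towards the folding one and beyond it; y across; z up. A light frame: neither the hand nor the cast may ever load any part of it with more than 20 N.
- fixed_fork (a point): Fixed rest, where the two bars of its Y fork meet (centre lines), 225 mm above the bench, over the cradle's origin. Both rests: a round steel post 18 mm thick, topped by two rubber-sleeved round bars 12 mm thick and 37 mm long that rise at 45 degrees to either side across the rail (tips 52 mm apart). A 24 mm shaft lying in the forks has its centre 250 mm above the bench.
- rail_end (a point): Top of the rail at its far end, 250 mm from the fixed rest. The folding rest's pivot is 100 mm above the bench over the rail's centre line, on a carriage clamped so that the pivot is 65 to 100 mm short of this point (150 to 185 mm from the fixed rest); where exactly is not measured: see or feel it. From its pivot to where its fork bars meet: 125 mm. Upright, its fork is level with the fixed one.
- rest (a joint): Folding rest's angle, rad. 0: folded, post leaning 50 degrees off vertical along +x of the cradle (away from the fixed rest). Grows as it is raised. Springs push back to 0 until dead centre at 0.72, then snap it to the upright stop at 0.873. Push square to the post at the fork: 8 to 10 N at first, less towards dead centre. Lower down, or with the finger rubbing against its rise, 2 to 3 times that.
- long_cast_mid (a point): Centre of the long bone cast of plaster, 336 mm long: straight round shaft 24 mm thick with a pair of knuckles side by side at each end (spheres of 46 mm, 74 mm over the pair). Lies on its knuckles, shaft centre 23 mm above the bench. Plain shaft to 100 mm either side of this point, then it flares. x axis along the shaft, z up as it lies; both ends alike. 0.27 to 0.42 kg.
- short_cast_mid (a point): Centre of the short bone cast, same shape and plaster, 210 mm long, shaft 20 mm thick, centre 21 mm above the bench; it cannot span the rests and stays where it is. x axis along its shaft.

How it is judged (in metres and radians):
On the way, in this order (a step that is already met when the one before it is completed fails the run):
1. the folding rest has snapped over and stands at its upright stop by itself, untouched (value of joint rest above 0.84 rad and contact force between the fingers and cradle below 0.2 N), for 0.3 s.
2. the long cast is lowered by hand into both forks, so that they carry it before it is let go (z of long_cast_mid in the frame of cradle between 0.244 and 0.257 m and y of long_cast_mid in the frame of cradle between -0.008 and 0.008 m and angle between the x axis of long_cast_mid and the x axis of cradle, either way round below 0.08 rad and contact force between long_cast and cradle above 0.5 N and contact force between the fingers and long_cast above 1 N), for 0.1 s.
At the end, for the whole second after the job is handed in: The folding rest stands at its upright stop (joint above 0.84) and the long cast lies still and let go in both forks: its centre 244 to 257 mm above the bench, within 8 mm of the rail's centre line and 30 to 125 mm from the fixed rest, its shaft within 0.08 rad of the rail's direction (value of joint rest above 0.84 rad and z of long_cast_mid in the frame of cradle between 0.244 and 0.257 m and y of long_cast_mid in the frame of cradle between -0.008 and 0.008 m and angle between the x axis of long_cast_mid and the x axis of cradle, either way round below 0.08 rad and x of long_cast_mid in the frame of cradle between 0.03 and 0.125 m and linear speed of long_cast below 0.01 m/s); the robot touches nothing.
It fails at once if the hand or arm presses on the cradle with more than 20 N (contact force between any of the fingers, the arm and cradle above 20 N).
It fails at once if the long cast is dropped or pressed on the cradle with more than 20 N (contact force between long_cast and cradle above 20 N).
It fails at once if the short cast or another bystander is moved by more than 20 mm (distance of any of short_cast, brush, tape, sandblock, jar, wrench, mixcup, spatula from where it was at the start of the episode above 0.02 m).
It also fails if it takes over 64 s, if anything falls off the work surface, if the arm or the gripper's body presses on something with over 40 N, if the wrist force passes 120 N, or if a joint passes its speed limit or range.

## Working session

There is one attempt and no reset: what is moved stays moved. The work goes in short steps, Python scripts to look and compute and a tool call to move; the robot and the scene stay as the last step left them, time stands still between calls to the robot, and variables do not carry over. Pictures are saved under pics/ and viewed, about 8 in all and at most 12, crops included, and the job is handed in when it is done.

Besides the shell and the picture viewer there is one more tool, called as name(argument=value, ...) on one line, values as JSON. send_rows: Moves the arm, as the interface text tells. Its arguments: {"type":"object","properties":{"commands":{"type":"array","items":{"type":"number"}},"hand":{"type":"number"},"newtons":{"type":"number"}},"required":["commands"]}

```bash
mkdir -p pics; ls; python3 - <<'E'
from rig import manip
import cv2,json
o=manip.observe()
print(o)
for n in("scene","side","wrist"):
    print(n,manip.camera_info(n))
    cv2.imwrite(f"pics/{n}0.png",manip.capture(n))
a=cv2.imread("pics/scene0.png");b=cv2.imread("pics/side0.png")
for n in("scene","side"):
    i=cv2.imread(f"pics/{n}0.png"); cv2.imwrite(f"pics/{n}0b.png",cv2.resize(i,(800,600),interpolation=cv2.INTER_CUBIC))
E
```

```text
pics
{'time': 0.0, 'joint_positions': array([-1.27439887e+00,  1.31144854e-01,  1.48930756e+00, -2.02031787e-06,
        1.52296024e+00, -8.53860003e-02]), 'qd': array([-1.12561356e-03, -1.74409050e-03,  4.54474548e-06,  3.38307471e-04,
        1.08609945e-03, -1.02446193e-03]), 'tau': array([ 2.05558623e-03, -5.69397962e+01, -5.00549948e+01, -7.08329276e-05,
        1.51605962e-02, -7.40623545e-05]), 'position': array([ 223.4133875 , -556.26548296,  230.23862439]), 'tool_rot': array([ 0.13409406, -0.134231  ,  0.69490201, -0.69362239]), 'contact_force': array([ 0.18484679,  0.11117617, -0.84207074]), 'torque': array([-0.02688923, -0.00781807, -0.00253324]), 'gripper_width': 85.33292186571917}
scene {'mtx': array([[428.33396205,   0.        , 255.3846859 ],
       [  0.        , 428.33396205, 187.4643838 ],
       [  0.        ,   0.        ,   1.        ]]), 'R': array([[ 0.00356442,  0.99988173,  0.01496086],
       [ 0.80314354,  0.00605098, -0.59575485],
       [-0.59577492,  0.01413925, -0.80302698]]), 't': array([ -73.24653714, -345.95281274, 1646.68015621])}
side {'mtx': array
[... 182 characters left out ...]
29111,  0.00497763],
       [-0.0692626 , -0.56725791, -0.82062242],
       [ 0.10810216,  0.81348624, -0.5714491 ]]), 't': array([-556.96449688,  185.74343987, 1078.72996514])}
wrist {'mtx': array([[297.31863964,   0.        , 255.16918649],
       [  0.        , 297.31863964, 192.77218937],
       [  0.        ,   0.        ,   1.        ]]), 'hand_eye': array([[-5.50088730e-04,  9.46592391e-01,  3.22432230e-01,
        -8.34962272e+01],
       [ 4.94080155e-04, -3.22431982e-01,  9.46592506e-01,
        -1.41792858e+02],
       [ 9.99999727e-01,  6.80017236e-04, -2.90326316e-04,
        -5.12889283e-01],
       [ 0.00000000e+00,  0.00000000e+00,  0.00000000e+00,
         1.00000000e+00]])}
```

View pics/scene0b.png

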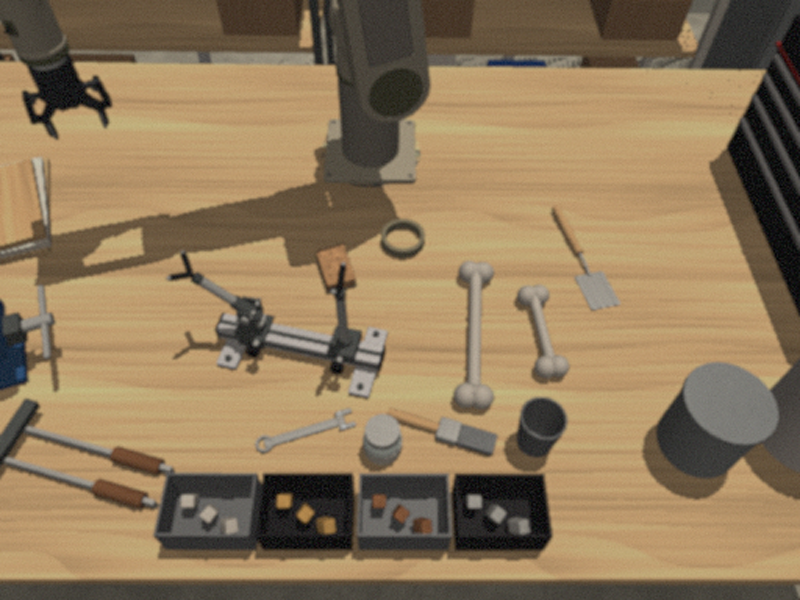

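View pics/side0b.png

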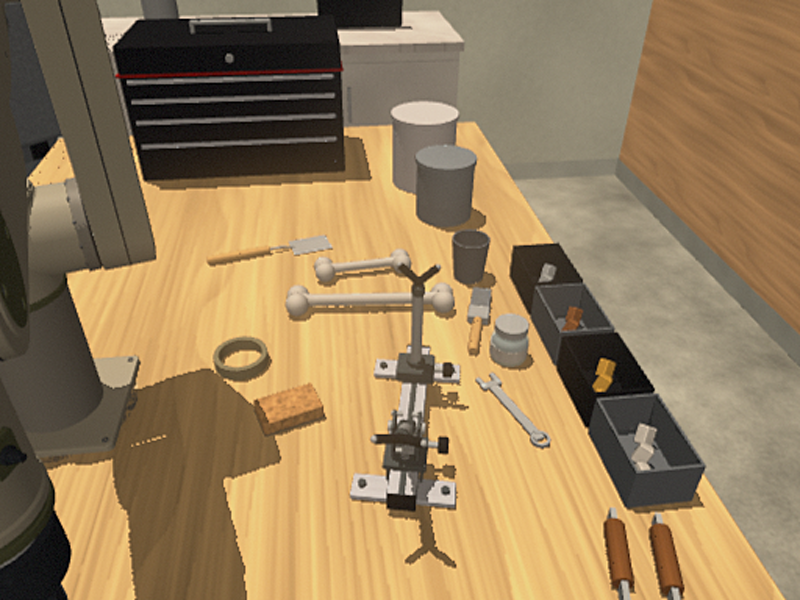

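Scene: the cradle's fixed post is near (342,290→345), the folded fork near (190,272), the long cast from (476,272) to (474,396). Side: fixed fork (418,287), folded fork (405,437), cast (297,301)–(441,299). I'll enlarge these for accurate pixels.

```bash
python3 - <<'E'
import cv2
for n,(x,y,w,h) in {"scene":(100,150,160,120),"side":(220,165,90,165)}.items():
    i=cv2.imread(f"pics/{n}0.png")[y:y+h,x:x+w]
    s=5 if n=="scene" else 3.6
    i=cv2.resize(i,None,fx=s,fy=s,interpolation=cv2.INTER_CUBIC)
    for k in range(0,w,10):
        cv2.putText(i,str(x+k),(int(k*s),8),0,.3,(0,0,255)) if k%20==0 else 0
        cv2.line(i,(int(k*s),0),(int(k*s),4),(0,0,255))
    for k in range(0,h,20): cv2.putText(i,str(y+k),(0,int(k*s)+4),0,.35,(0,0,255))
    cv2.imwrite(f"pics/{n}z.png",i)
E
```

```text
(no output)
```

View pics/scenez.png

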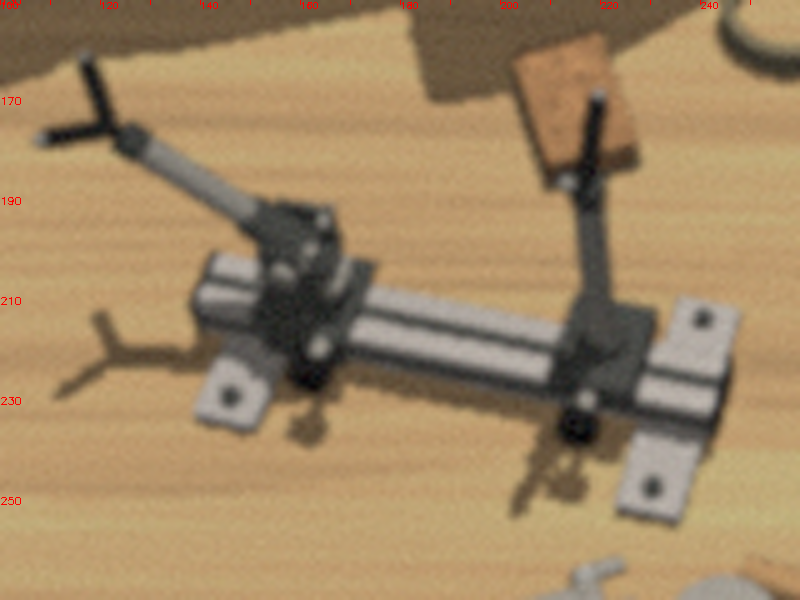

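View pics/sidez.png

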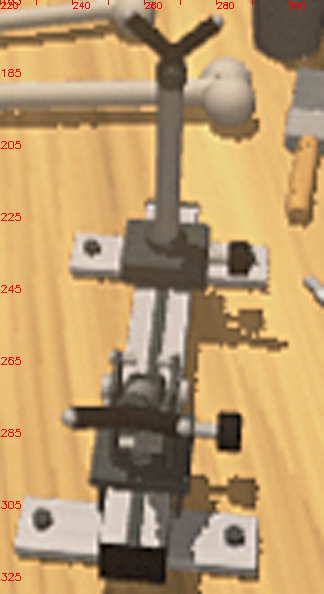

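```bash
cat > h.py <<'E'
import numpy as np, cv2
from rig import manip
from scipy.optimize import least_squares
from scipy.spatial.transform import Rotation as R
def proj(n,X):
    c=manip.camera_info(n); p=(c["R"]@np.atleast_2d(X).T).T+c["t"]; p=p@c["mtx"].T
    return p[:,:2]/p[:,2:]
def rot(q): return R.from_quat(np.r_[q[1:],q[0]]).as_matrix()
def wproj(X,o):
    c=manip.camera_info("wrist"); H=c["hand_eye"]; T=rot(o["tool_rot"])
    p=(np.atleast_2d(X)-o["position"])@T; p=(p-H[:3,3])@H[:3,:3]
    th=np.arctan2(np.hypot(p[:,0],p[:,1]),p[:,2]); a=np.arctan2(p[:,1],p[:,0])
    f=c["mtx"][0,0]
    return np.c_[c["mtx"][0,2]+f*th*np.cos(a),c["mtx"][1,2]+f*th*np.sin(a)]
def cr2w(P,c):  # cradle pose (x,y,yaw)
    P=np.atleast_2d(P); C,S=np.cos(c[2]),np.sin(c[2])
    return np.c_[c[0]+C*P[:,0]-S*P[:,1],c[1]+S*P[:,0]+C*P[:,1],P[:,2]]
def forkpts(d,a):  # lean a off vertical -> junction, tips(+y,-y)
    u=np.array([np.sin(a),0,np.cos(a)]);p=np.array([d,0,100.]);j=p+125*u;t=37*np.sqrt(.5)
    return np.array([j,j+t*u+[0,t,0],j+t*u-[0,t,0]])
E
python3 - <<'E'
from h import *
ob={"scene":np.array([[218,185.6],[219.6,169.4],[213.4,186.6],[122,175.4],[117.2,161.2],[108.4,177.8],[140.8,205.6]]),
"side":np.array([[267.5,181.1],[256.7,169.7],[280.6,170.6],[256,279],[239.4,280.8],[271.1,283.3],[256.9,316.7]])}
w=np.array([1,1,.5,1,1,1,.7])[:,None]
def model(p,s): 
    P=forkpts(p[3],np.radians(50)); F=forkpts(0,0)
    if s<0: P=P[[0,2,1]];F=F[[0,2,1]]
    return cr2w(np.r_[F,P,[[250,0,42]]],p)
for s in(1,-1):
    f=lambda p: np.concatenate([((proj(n,model(p,s))-ob[n])*w).ravel() for n in ob])
    r=least_squares(f,[520,-60,-1.7,165],loss="soft_l1",x_scale=[10,10,.1,10]);print(s,r.x.round(3),r.cost)
    for n in ob: print((proj(n,model(r.x,s))-ob[n]).round(1).tolist())
co={"scene":np.array([[304.6,174.1],[303.4,253.4]]),"side":np.array([[190.1,192.6],[282.2,191.4]])}
def m2(p):
    e=145*np.array([np.cos(p[2]),np.sin(p[2])]);return np.array([[*(p[:2]-e),23],[*(p[:2]+e),23]])
r=least_squares(lambda p:np.concatenate([(proj(n,m2(p))-co[n]).ravel() for n in co]),[500,150,0],x_scale=[10,10,.1]);print(r.x,r.fun.round(1))
E
```

```text
1 [587.608 -29.921  -1.787 180.353] 169.96705122887204
[[-0.1, -1.3], [-5.0, 16.7], [6.6, -16.2], [0.0, 0.9], [-7.4, 17.4], [9.1, -13.8], [0.2, 0.5]]
[[-1.9, -1.5], [20.4, 1.2], [-25.8, -0.8], [0.1, 0.3], [30.1, 1.2], [-30.0, -3.3], [-0.5, -1.5]]
-1 [591.362 -31.633  -1.805 181.622] 7.859025186321648
[[-0.9, -0.2], [-0.2, 2.1], [0.2, 0.7], [-0.5, 0.5], [-0.1, 2.4], [0.7, 0.3], [-0.0, 0.4]]
[[-0.2, -1.2], [-0.2, 0.3], [-1.8, 0.7], [-0.5, 1.0], [0.9, -0.2], [-2.4, -0.3], [-0.7, -1.2]]
[ 5.37289178e+02  2.18341662e+02 -8.65448581e-02] [-0.4  0.3 -0.7  0.2 -0.5 -0.7  0.1 -1.3]
```

```bash
cat >> h.py <<'E'
C0=np.array([591.4,-31.6,-1.805]); PSI=C0[2]+np.pi/2
def shift(w,psi=None,o=None):
    "tool-axis shift (m) and turn to reach world TCP w with tool z at yaw psi"
    o=o or manip.observe(); T=rot(o["tool_rot"]); cur=np.arctan2(T[1,2],T[0,2])
    t=0 if psi is None else -((psi-cur+np.pi)%(2*np.pi)-np.pi)
    return ((np.asarray(w)-o["position"])@T/1000).round(4),round(t,3),"psi",round(cur,3)
E
python3 -c "
from h import *
print(shift(cr2w([350,0,222],C0)[0],PSI))"
```

```text
(array([-0.3347,  0.0086, -0.0642]), np.float64(-0.955), 'psi', np.float64(-1.189))
```

send_rows(commands=[-0.05,0.002,-0.01,-0.15,-0.11,0.004,-0.02,-0.32,-0.17,0.005,-0.033,-0.49,-0.23,0.006,-0.044,-0.66,-0.285,0.008,-0.055,-0.82,-0.335,0.009,-0.064,-0.955,-0.335,0.009,-0.064,-0.955,-0.335,0.009,-0.064,-0.955,-0.335,0.009,-0.064,-0.955], hand=0.42)

```text
time: 1.27
position: [509.6, -373.4, 222.2]
tool_rot: [0.437, -0.438, 0.556, -0.555]
contact_force: [-0.1, -0.6, -0.2]
gripper_width: 35.8
```

```bash
python3 - <<'E'
from h import *
o=manip.observe(); print(o["time"],o["position"],o["gripper_width"],shift(cr2w([350,0,172],C0)[0],PSI,o))
i=manip.capture("wrist")
for P in forkpts(181.6,np.radians(50)): 
    p=wproj(cr2w(P,C0),o)[0]; cv2.circle(i,tuple(int(v) for v in p),3,(0,0,255),1)
for P in forkpts(0,0): 
    p=wproj(cr2w(P,C0),o)[0]; cv2.circle(i,tuple(int(v) for v in p),3,(255,0,0),1)
cv2.imwrite("pics/w1.png",cv2.resize(i,(800,600)))
E
```

```text
1.275 [ 509.5928689  -373.44932429  222.1852366 ] 35.8475119446522 (array([-0.0015,  0.0502,  0.0003]), np.float64(-0.002), 'psi', np.float64(-0.236))
```

View pics/w1.png

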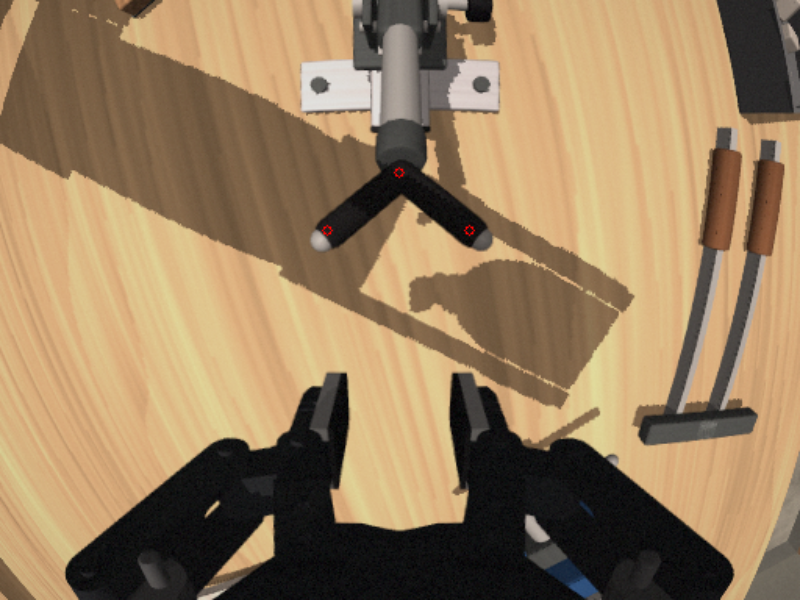

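Wrist view: the folded fork tips at about (320,240) and (482,240) sit symmetric ahead of the two fingers at (335,380) and (465,380); the projected model matches. I'll go down, then feel forward.

send_rows(commands=[0,0.025,0,0,0,0.05,0,0,-0.006,0.05,0,0,-0.012,0.05,0,0,-0.018,0.05,0,0,-0.018,0.05,0,0])

```text
time: 2.08
position: [515.5, -354.8, 173.6]
tool_rot: [-0.439, 0.438, -0.554, 0.555]
contact_force: [-0.5, 0.7, -0.0]
gripper_width: 35.7
```

send_rows(commands=[-0.002,0,0,0,-0.004,0,0,0,-0.006,0,0,0,-0.008,0,0,0,-0.008,0,0,0])

```text
time: 2.7
position: [516.6, -347.1, 172.2]
tool_rot: [0.438, -0.438, 0.555, -0.555]
contact_force: [-0.2, -1.1, 0.2]
gripper_width: 35.9
```

send_rows(commands=[-0.0015,0,0,0,-0.003,0,0,0,-0.0045,0,0,0,-0.0045,0,0,0])

```text
time: 3.2
position: [517.7, -342.8, 172.3]
tool_rot: [0.438, -0.438, 0.555, -0.555]
contact_force: [-0.5, -0.8, 0.2]
gripper_width: 36.0
```

send_rows(commands=[-0.0015,0,0,0,-0.003,0,0,0,-0.0045,0,0,0,-0.0045,0,0,0])

```text
time: 3.7
position: [518.8, -338.5, 172.3]
tool_rot: [-0.438, 0.438, -0.555, 0.555]
contact_force: [-0.2, -0.6, -0.8]
gripper_width: 35.5
```

send_rows(commands=[-0.0015,0,0,0,-0.003,0,0,0,-0.0045,-0.001,0,0,-0.0045,-0.001,0,0])

```text
time: 4.2
position: [519.3, -336.4, 173.9]
tool_rot: [-0.437, 0.439, -0.554, 0.556]
contact_force: [-2.0, -10.1, -0.6]
gripper_width: 35.4
```

send_rows(commands=[-0.001,-0.003,0,0,-0.003,-0.006,0,0,-0.006,-0.009,0,0,-0.01,-0.013,0,0,-0.014,-0.017,0,0])

```text
time: 4.82
position: [522.5, -321.8, 190.2]
tool_rot: [-0.437, 0.439, -0.555, 0.556]
contact_force: [-1.4, -6.4, -3.5]
gripper_width: 35.8
```

send_rows(commands=[-0.004,-0.004,0,0,-0.008,-0.008,0,0,-0.012,-0.011,0,0,-0.016,-0.014,0,0,-0.02,-0.017,0,0,-0.024,-0.0195,0,0,-0.028,-0.022,0,0,-0.033,-0.025,0,0])

```text
time: 5.82
position: [530.6, -288.1, 215.3]
tool_rot: [0.438, -0.438, 0.555, -0.555]
contact_force: [-0.8, -3.3, -2.1]
gripper_width: 35.8
```

Force is falling as expected (φ≈0.4). I'll carry on over centre.

send_rows(commands=[-0.0045,-0.0025,0,0,-0.009,-0.005,0,0,-0.0135,-0.007,0,0,-0.018,-0.009,0,0,-0.0225,-0.0105,0,0,-0.027,-0.012,0,0,-0.0315,-0.013,0,0,-0.036,-0.014,0,0,-0.04,-0.015,0,0,-0.044,-0.0155,0,0])

```text
time: 7.08
position: [541.0, -245.3, 231.0]
tool_rot: [-0.438, 0.438, -0.555, 0.555]
contact_force: [0.0, -1.2, -0.7]
gripper_width: 35.9
```

send_rows(commands=[-0.002,0,0,0,-0.004,-0.0005,0,0,-0.006,-0.0005,0,0,-0.006,-0.0005,0,0])

```text
time: 7.58
position: [542.3, -239.6, 231.2]
tool_rot: [0.438, -0.438, 0.555, -0.555]
contact_force: [0.5, 0.5, -1.0]
gripper_width: 35.8
```

```bash
python3 - <<'E'
from h import *
o=manip.observe(); print(o["time"],o["position"],o["contact_force"])
i=manip.capture("side"); x,y,w,h=200,130,160,200
cv2.imwrite("pics/s2.png",cv2.resize(i[y:y+h,x:x+w],None,fx=3,fy=3,interpolation=cv2.INTER_CUBIC))
print(proj("side",cr2w(forkpts(181.6,0),C0)), [ (p-np.array([x,y]))*3 for p in proj("side",cr2w(forkpts(181.6,0),C0))])
E
```

```text
7.575 [ 542.27102157 -239.55918048  231.18259784] [ 0.51068122  0.5378415  -0.98359069]
[[260.44160658 229.30987197]
 [273.80476493 220.15432633]
 [247.55849764 218.30121082]] [array([181.32481975, 297.92961592]), array([221.4142948 , 270.46297899]), array([142.67549293, 264.90363247])]
```

View pics/s2.png

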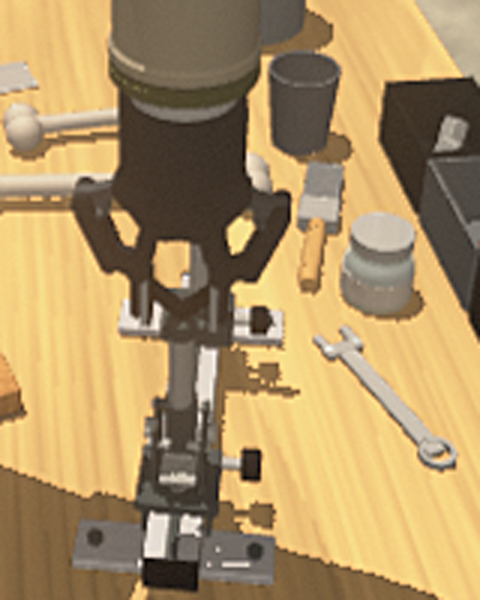

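Side view: the folding post stands upright, its fork junction at (182,300), matching the projected (181,298), with no force left. I'll back away and up, then check from the wrist.

send_rows(commands=[0.015,0,0,0,0.03,0,0,0,0.045,0,0,0,0.045,-0.04,0,0,0.045,-0.09,0,0,0.04,-0.12,0,0,0.04,-0.12,0,0,0.04,-0.12,0,0])

```text
time: 8.62
position: [532.6, -279.3, 350.2]
tool_rot: [0.438, -0.438, 0.555, -0.555]
contact_force: [-0.7, 0.5, 0.0]
gripper_width: 35.8
```

```bash
python3 - <<'E'
from h import *
o=manip.observe(); print(o["time"],o["position"],o["contact_force"])
i=manip.capture("wrist"); np.save("w2.npy",i)
for d in(181.6,0):
  for P in forkpts(d,0): 
    p=wproj(cr2w(P,C0),o)[0]; cv2.circle(i,tuple(int(v) for v in p),2,(0,0,255),1); print(p*800/512)
cv2.imwrite("pics/w2.png",cv2.resize(i,(800,600)))
print(shift([537.3,218.3,331],1.484))
E
```

```text
8.625 [ 532.57802774 -279.28580911  350.20870105] [-0.67234991  0.45520039  0.00506422]
[398.47652791 167.65589174]
[449.23387118 170.1752428 ]
[347.45205198 170.16356119]
[ 398.53361029 -115.37041522]
[ 446.2346296  -136.34209265]
[ 350.59045536 -136.20262165]
(array([-0.4848,  0.0191, -0.1107]), np.float64(-1.719), 'psi', np.float64(-0.235))
```

View pics/w2.png

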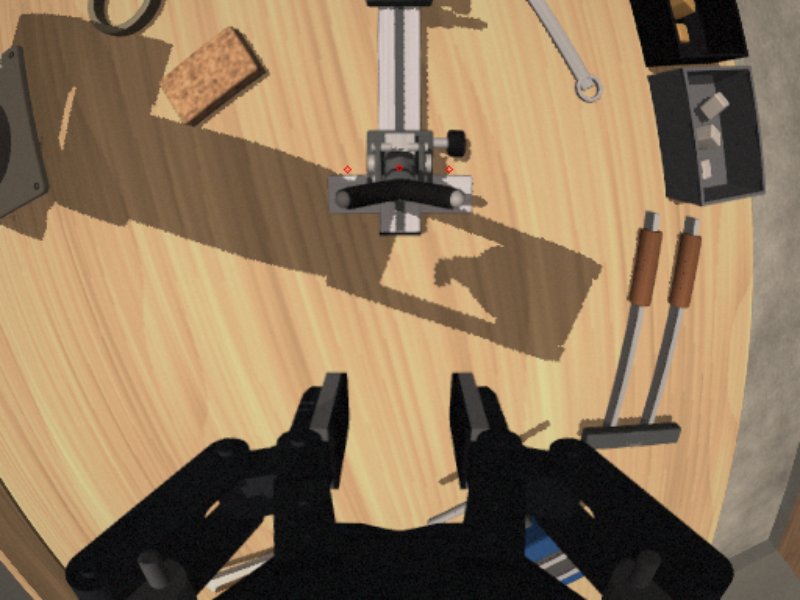

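Wrist view: the fork tips are at (343,200) and (457,200), about 28 px outward of the upright model at (347,170) and (449,170), so the rest is still leaning. I'll see whether it is moving.

```bash
python3 - <<'E'
from h import *
o=manip.observe()
a0=np.load("w2.npy"); i=manip.capture("wrist"); j=manip.capture("wrist")
for n,k in(("0",a0),("1",i),("2",j)): 
    print(n, np.abs(k.astype(int)-a0).max(), np.abs(k[90:140,200:310].astype(int)-a0[90:140,200:310]).mean())
for a in(0,4,8,10,12,15,20):
    print(a,(wproj(cr2w(forkpts(181.6,np.radians(a)),C0),o)*800/512).round().tolist())
print(manip.observe()["time"])
E
```

```text
0 0 0.0
1 163 6.350484848484848
2 180 8.204242424242425
0 [[399.0, 168.0], [450.0, 171.0], [348.0, 171.0]]
4 [[399.0, 183.0], [450.0, 191.0], [348.0, 191.0]]
8 [[399.0, 198.0], [449.0, 211.0], [349.0, 211.0]]
10 [[399.0, 205.0], [449.0, 220.0], [349.0, 220.0]]
12 [[399.0, 212.0], [448.0, 229.0], [350.0, 229.0]]
15 [[399.0, 223.0], [448.0, 243.0], [351.0, 243.0]]
20 [[399.0, 239.0], [446.0, 264.0], [352.0, 264.0]]
8.775
```

send_rows(commands=[0,0,0,0,0,0,0,0,0,0,0,0,0,0,0,0])

```text
time: 9.28
position: [533.0, -278.7, 351.3]
tool_rot: [0.438, -0.438, 0.555, -0.555]
contact_force: [-0.2, 0.2, -0.4]
gripper_width: 35.9
```

```bash
python3 - <<'E'
from h import *
a0=np.load("w2.npy"); j=manip.capture("wrist"); k=manip.capture("wrist");s=(slice(80,180),slice(190,320))
print(np.abs(k[s].astype(int)-j[s]).mean(),np.abs(k[s].astype(int)-a0[s]).mean())
m=cv2.resize(np.hstack([a0[s],j[s],k[s]]),None,fx=2,fy=2); cv2.imwrite("pics/c.png",m)
E
```

```text
2.0755641025641025 5.485615384615385
```

View pics/c.png

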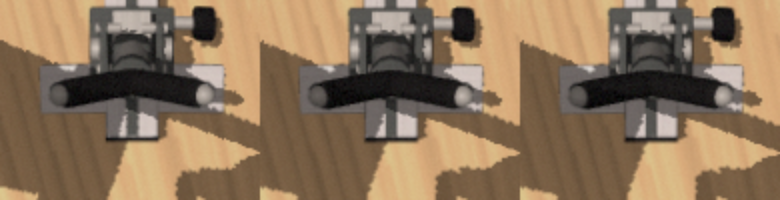

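```bash
python3 - <<'E'
from h import *
ob={"scene":np.array([[218,185.6],[219.6,169.4],[213.4,186.6],[122,175.4],[117.2,161.2],[108.4,177.8],[140.8,205.6]]),
"side":np.array([[267.5,181.1],[256.7,169.7],[280.6,170.6],[256,279],[239.4,280.8],[271.1,283.3],[256.9,316.7]])}
k=512/800
w1=np.array([[400,170],[482,240],[320,240]])*k; w2=np.array([[400,187],[456,200],[343,200],[400,234]])*k
w=np.array([1,1,.5,1,1,1,.7])[:,None]
def O(p,psi):
    z=np.array([np.cos(psi),np.sin(psi),0]);y=np.array([0,0,-1.]);T=np.c_[np.cross(y,z),y,z]
    q=R.from_matrix(T).as_quat(); return dict(position=np.array(p),tool_rot=np.r_[q[3],q[:3]])
o1=O([509.59,-373.45,222.19],-.236);o2=O([532.58,-279.29,350.21],-.235)
def fk(d,a,L):
    u=np.array([np.sin(a),0,np.cos(a)]);j=np.array([d,0,100.])+125*u;t=L*np.sqrt(.5)
    return np.array([j,j+t*u+[0,t,0],j+t*u-[0,t,0]])
def f(p,full=0):
    d,L,a=p[3:6]; F=fk(0,0,L)[[0,2,1]];P=fk(d,np.radians(50),L)
    M=cr2w(np.r_[F,P[[0,2,1]],[[250,0,42]]],p)
    r=[(proj(n,M)-ob[n])*w for n in ob]
    r+=[wproj(cr2w(P,p),o1)-w1, wproj(cr2w(np.r_[fk(d,a,L),[[250,0,42]]],p),o2)-w2]
    return r if full else np.concatenate([x.ravel() for x in r])
r=least_squares(f,[591,-32,-1.805,180,40,.05],loss="soft_l1",x_scale=[10,10,.1,10,5,.1])
print(r.x.round(3),r.cost, np.sqrt(np.diag(np.linalg.inv(r.jac.T@r.jac))).round(3))
for x in f(r.x,1): print(x.round(1).tolist())
for a in (0,.05,.1,.15):
    q=least_squares(lambda p:f(np.r_[p,a]),r.x[:5],loss="soft_l1",x_scale=[10,10,.1,10,5]);print(a,q.cost,q.x.round(2))
print(cr2w([250,0,42],r.x))
E
```

```text
[ 5.91714e+02 -3.40480e+01 -1.80600e+00  1.79131e+02  4.17120e+01
  9.90000e-02] 8.447486967717195 [1.11  1.555 0.004 1.671 0.427 0.005]
[[-1.8, -0.0], [-0.8, 0.4], [-0.6, 0.5], [-0.6, 0.7], [-0.6, 1.0], [-1.0, 0.8], [-0.6, 0.3]]
[[0.1, -0.6], [-1.3, -0.5], [-0.0, 0.1], [-0.1, 1.0], [-0.7, -0.1], [-0.2, 0.1], [-0.3, -0.2]]
[[0.4, 1.7], [-0.1, -0.9], [-0.2, -0.9]]
[[-0.3, 1.0], [0.6, -0.2], [-0.5, -0.3], [-0.4, -1.2]]
0 54.232045501079725 [591.73 -33.99  -1.81 180.19  41.17]
0.05 28.233553287914113 [591.72 -34.    -1.81 180.1   41.28]
0.1 8.465372951724753 [591.71 -34.05  -1.81 179.05  41.72]
0.15 29.05589689306413 [591.72 -34.06  -1.81 177.99  41.8 ]
[[ 533.57558207 -277.19386645   42.        ]]
```

```bash
python3 - <<'E'
from h import *
i=manip.capture("scene"); x,y,w,h=110,140,130,100; s=6
m=cv2.resize(i[y:y+h,x:x+w],None,fx=s,fy=s,interpolation=cv2.INTER_CUBIC)
c=[591.7,-34,-1.806]
for a,col in((0,(0,0,255)),(.1,(255,0,0)),(.15,(0,255,0))):
    p=((proj("scene",cr2w(forkpts(179.5,a),c))-[x,y]+.5)*s); print(a,p.round().tolist())
    for q in p: cv2.circle(m,tuple(int(v) for v in q),3,col,1)
cv2.imwrite("pics/sc3.png",m)
E
```

```text
0 [[250.0, 198.0], [216.0, 206.0], [261.0, 116.0]]
0.1 [[223.0, 194.0], [183.0, 201.0], [229.0, 111.0]]
0.15 [[210.0, 192.0], [167.0, 199.0], [213.0, 109.0]]
```

View pics/sc3.png

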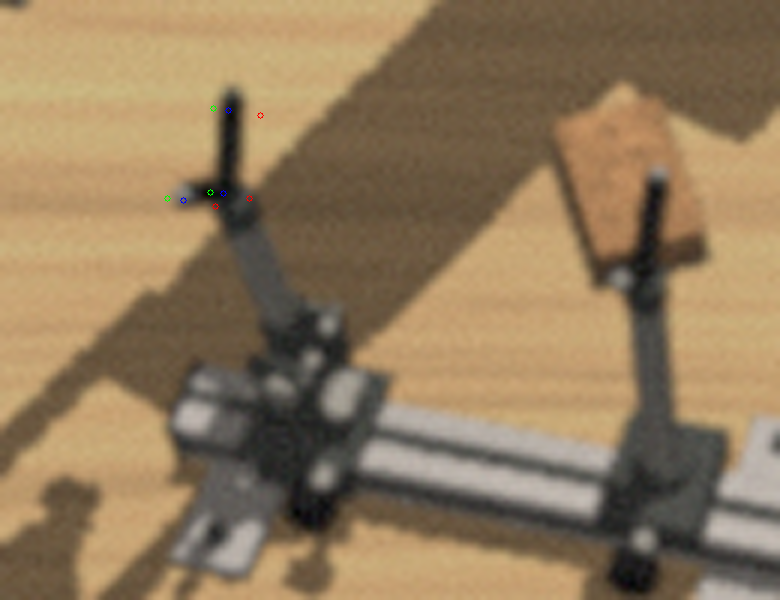

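Scene view: the folding post still leans outward; its fork junction at (225,195) matches the 0.1 rad model (223,194) and not upright (250,198). It is resting near dead centre, so I'll go back and push a little further while checking the force.

send_rows(commands=[0,0.04,0,0,0,0.08,0,0,0,0.118,0,0,-0.01,0.118,0,0,-0.02,0.118,0,0,-0.028,0.118,0,0,-0.032,0.118,0,0,-0.036,0.118,0,0,-0.036,0.118,0,0])

```text
time: 10.55
position: [541.5, -243.5, 233.6]
tool_rot: [-0.438, 0.438, -0.555, 0.555]
contact_force: [-0.5, -0.7, -0.4]
gripper_width: 35.4
```

send_rows(commands=[-0.0015,0,0,0,-0.003,0,0,0,-0.0045,0,0,0,-0.006,0,0,0])

```text
time: 11.05
position: [542.7, -237.9, 233.3]
tool_rot: [-0.438, 0.438, -0.555, 0.555]
contact_force: [-0.4, -0.3, 0.8]
gripper_width: 36.1
```

send_rows(commands=[-0.0015,0,0,0,-0.003,-0.0003,0,0,-0.0045,-0.0005,0,0,-0.006,-0.0005,0,0])

```text
time: 11.55
position: [544.2, -231.9, 233.8]
tool_rot: [-0.438, 0.438, -0.555, 0.555]
contact_force: [1.7, -0.4, -0.7]
gripper_width: 36.0
```

send_rows(commands=[-0.001,0,0,0,-0.002,0,0,0,-0.003,0,0,0,-0.004,0,0,0])

```text
time: 12.05
position: [545.0, -228.1, 233.8]
tool_rot: [0.438, -0.438, 0.555, -0.555]
contact_force: [0.2, -0.1, -0.5]
gripper_width: 35.7
```

send_rows(commands=[0.015,0,0,0,0.03,0,0,0,0.045,0,0,0,0.05,-0.04,0,0,0.0525,-0.09,0,0,0.0525,-0.117,0,0,0.0525,-0.117,0,0,0.0525,-0.117,0,0,0.0525,-0.117,0,0])

```text
time: 13.18
position: [532.2, -279.1, 348.7]
tool_rot: [0.438, -0.439, 0.556, -0.554]
contact_force: [-0.1, 1.0, -0.2]
gripper_width: 35.7
```

```bash
python3 - <<'E'
from h import *
o=manip.observe(); print(o["time"],o["position"])
a0=np.load("w2.npy"); j=manip.capture("wrist"); np.save("w4.npy",j)
s=(slice(70,180),slice(180,330))
m=cv2.resize(np.hstack([a0[s],j[s]]),None,fx=2.6,fy=2.6); cv2.imwrite("pics/c2.png",m)
g=lambda i:cv2.cvtColor(i,cv2.COLOR_BGR2GRAY)
for nm,(r0,r1,c0,c1) in {"tipL":(118,136,212,228),"tipR":(118,136,284,300),"railend":(140,155,240,272)}.items():
    t=g(a0)[r0:r1,c0:c1]; q=cv2.matchTemplate(g(j)[r0-40:r1+20,c0-20:c1+20],t,cv2.TM_CCOEFF_NORMED); _,v,_,l=cv2.minMaxLoc(q); print(nm,v,l[0]-20,l[1]-40)
E
```

```text
13.175 [ 532.23928515 -279.09810218  348.65079627]
tipL 0.799560010433197 1 -16
tipR 0.7646138668060303 0 -17
railend 0.9596658945083618 1 0
```

View pics/c2.png

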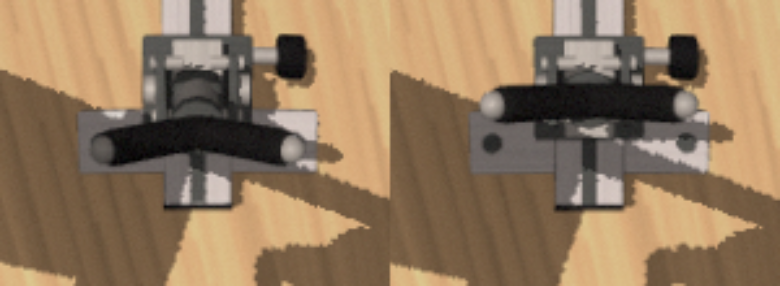

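The right panel shows the bars now straight across at (585,105), with the tips moved 16.5 px inward to their upright position. The rest is up. Next is the cast.

send_rows(commands=[-0.06,0,-0.015,-0.17,-0.12,0,-0.028,-0.35,-0.18,0,-0.041,-0.53,-0.24,0,-0.055,-0.71,-0.3,0.0,-0.068,-0.89,-0.36,0.0,-0.082,-1.07,-0.42,0.02,-0.096,-1.25,-0.47,0.05,-0.108,-1.43,-0.485,0.08,-0.111,-1.6,-0.485,0.1,-0.111,-1.719,-0.485,0.1,-0.111,-1.719,-0.485,0.1,-0.111,-1.719], hand=1, newtons=40)

```text
time: 14.72
position: [537.6, 218.1, 251.5]
tool_rot: [0.706, -0.706, 0.031, -0.032]
contact_force: [0.2, 0.2, -0.1]
gripper_width: 85.6
```

```bash
python3 - <<'E'
from h import *
o=manip.observe(); print(o["time"],o["position"],shift([537.3,218.3,8],1.484,o))
i=manip.capture("wrist"); import pickle; pickle.dump((o,i),open("w5.pkl","wb"))
m=cv2.resize(i,(800,600))
e=np.array([np.cos(-.0865),np.sin(-.0865)])
for t in(-145,-100,0,100,145):
    p=wproj([*(np.array([537.3,218.3])+t*e),23],o)[0]*800/512; print(t,p.round())
    cv2.circle(m,tuple(int(v) for v in p),4,(0,0,255),1)
cv2.imwrite("pics/w5.png",m)
E
```

```text
14.725 [537.57982405 218.13776558 251.48054306] (array([-4.000e-04,  2.435e-01,  1.000e-04]), np.float64(-0.002), 'psi', np.float64(1.482))
-145 [397.  71.]
-100 [398. 127.]
0 [398. 251.]
100 [398. 362.]
145 [398. 405.]
```

View pics/w5.png

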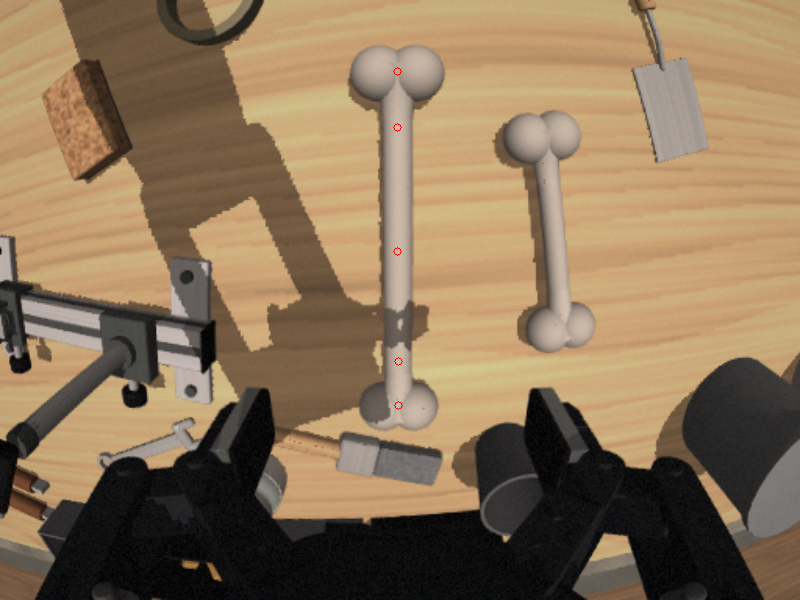

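Wrist view: the projected axis lies on the shaft of the long cast, whose knuckle pairs are centred at (397,73) and (398,405); the fingers straddle it cleanly. I'll descend and grip.

send_rows(commands=[0,0.05,0,0,0,0.1,0,0,0,0.15,0,0,0,0.19,0,0,0,0.215,0,0,0,0.23,0,0,0,0.24,0,0,0,0.243,0,0,0,0.243,0,0])

```text
time: 15.9
position: [538.0, 218.5, 8.6]
tool_rot: [0.707, -0.706, 0.03, -0.031]
contact_force: [-0.2, 0.1, 0.1]
gripper_width: 85.6
```

send_rows(commands=[0,0,0,0,0,0,0,0,0,0,0,0,0,0,0,0,0,0,0,0,0,0,0,0,0,0,0,0,0,0,0,0], hand=0, newtons=40)

```text
time: 16.9
position: [537.5, 218.4, 8.1]
tool_rot: [0.707, -0.706, 0.03, -0.03]
contact_force: [-1.8, -0.2, 4.8]
gripper_width: 22.8
```

send_rows(commands=[0,-0.005,0,0,0,-0.015,0,0,0,-0.03,0,0,0,-0.06,0,0,0,-0.1,0,0,0,-0.15,0,0,0,-0.2,0,0,0,-0.25,0,0,0,-0.29,0,0,0,-0.31,0,0,0,-0.312,0,0,0,-0.312,0,0,0,-0.312,0,0])

```text
time: 18.52
position: [536.6, 218.1, 317.3]
tool_rot: [-0.706, 0.707, -0.032, 0.029]
contact_force: [0.0, -0.8, -2.9]
gripper_width: 22.5
```

```bash
sed -i 's/^C0=.*/C0=np.array([591.7,-34.0,-1.806]); PSI=C0[2]+np.pi\/2/' h.py; python3 -c "
from h import *
o=manip.observe();print(o['torque'],o['contact_force'],o['gripper_width'])
print(shift(cr2w([90,0,320],C0)[0],PSI,o))"
```

```text
[-0.03703008  0.01961939 -0.03669765] [ 0.03542666 -0.75957434 -2.94696258] 22.503687108657708
(array([ 0.0631, -0.0024, -0.3354]), np.float64(1.72), 'psi', np.float64(1.485))
```

send_rows(commands=[0.002,0,-0.01,0.05,0.006,0,-0.03,0.15,0.01,0,-0.055,0.28,0.015,0,-0.08,0.41,0.02,0,-0.105,0.54,0.025,0,-0.13,0.67,0.03,0,-0.155,0.8,0.034,0,-0.18,0.93,0.039,0,-0.205,1.06,0.044,0,-0.23,1.19,0.049,0,-0.255,1.32,0.053,0,-0.28,1.45,0.057,0,-0.303,1.57,0.06,0,-0.322,1.66,0.063,-0.001,-0.333,1.71,0.063,-0.002,-0.3355,1.72,0.063,-0.002,-0.3355,1.72,0.063,-0.002,-0.3355,1.72])

```text
time: 20.78
position: [571.4, -120.7, 321.9]
tool_rot: [0.438, -0.438, 0.555, -0.555]
contact_force: [0.2, -0.1, -2.7]
gripper_width: 22.8
```

```bash
python3 - <<'E'
from h import *
o=manip.observe(); print(o['torque'],o['contact_force'],o["gripper_width"],shift(cr2w([90,0,320],C0)[0],PSI,o))
i=manip.capture("side");i2=manip.capture("wrist"); a=cv2.resize(i[80:340,150:370],None,fx=2.2,fy=2.2,interpolation=cv2.INTER_CUBIC)
c=i2[0:260,120:390]; b=cv2.resize(c,None,fx=572/260*.5,fy=572/260*.5) if 0 else cv2.resize(c,(297,286))
k=np.zeros((a.shape[0],297,3),np.uint8);k[:286]=b
cv2.imwrite("pics/f6.png",np.hstack([a,k])); print(a.shape)
for n,h in(("cast",332),):
    P=cr2w([[-78+23,0,h],[90,0,h],[258-23,0,h]],C0); print((proj("side",P)-[150,80])*2.2, (wproj(P,o)-[120,0])*1.1)
P=cr2w([[0,0,225],[179,0,225]],C0); print((proj("side",P)-[150,80])*2.2,(wproj(P,o)-[120,0])*1.1)
E
```

```text
[-0.01315649 -0.00529983  0.01997317] [ 0.1654935  -0.1428914  -2.68708275] 22.81955586577781 (array([ 0.001 ,  0.0019, -0.0005]), np.float64(0.002), 'psi', np.float64(-0.234))
(572, 484, 3)
[[265.31148931 108.5642117 ]
 [254.22107213 178.63952789]
 [239.55140413 271.33050669]] [[147.77533691 -35.72812548]
 [147.25201516 291.70611535]
 [147.34540623 448.43949661]]
[[258.74947433 221.049322  ]
 [243.73015896 328.29857249]] [[148.19142719  97.56704015]
 [147.85268944 310.65601996]]
```

View pics/f6.png

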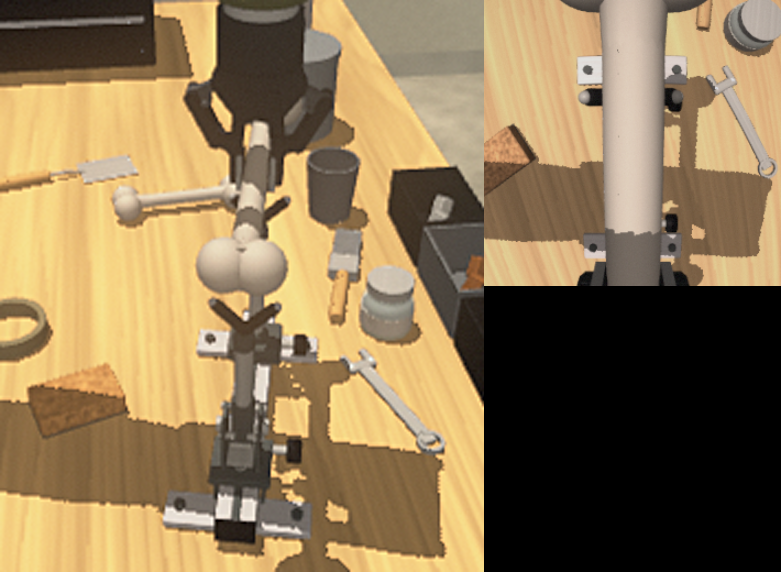

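Side and wrist view: the cast (knuckles at (242,265)) is above the upright folding fork (mid 245,308) and in line with the rail. It is within 2 mm laterally at the fixed fork (shaft column 633 against fork mid 630). I'll lower it.

send_rows(commands=[0,0.01,0,0,0,0.025,0,0,0,0.04,-0.001,0,0,0.052,-0.001,0,0,0.061,-0.001,0,0,0.068,-0.001,0,0,0.073,-0.001,0,0,0.076,-0.001,0,0,0.078,-0.001,0,0,0.078,-0.001,0])

```text
time: 22.12
position: [570.4, -121.1, 243.8]
tool_rot: [-0.438, 0.438, -0.555, 0.555]
contact_force: [-0.5, 0.4, -2.1]
gripper_width: 22.8
```

send_rows(commands=[0,0.001,0,0,0,0.002,0,0,0,0.003,0,0,0,0.003,0,0])

```text
time: 22.62
position: [570.3, -121.1, 240.6]
tool_rot: [0.438, -0.438, 0.555, -0.555]
contact_force: [0.7, -0.7, -4.1]
gripper_width: 22.5
```

send_rows(commands=[0,0.0008,0,0,0,0.0016,0,0,0,0.0024,0,0,0,0.0024,0,0])

```text
time: 23.12
position: [570.3, -121.1, 238.3]
tool_rot: [0.438, -0.438, 0.555, -0.555]
contact_force: [0.8, 0.2, -3.3]
gripper_width: 22.4
```

send_rows(commands=[0,0.0005,0,0,0,0.001,0,0,0,0.0015,0,0,0,0.0015,0,0])

```text
time: 23.62
position: [570.3, -121.1, 236.8]
tool_rot: [0.438, -0.438, 0.555, -0.555]
contact_force: [0.1, -0.2, -2.6]
gripper_width: 22.6
```

send_rows(commands=[0,0.0005,0,0,0,0.001,0,0,0,0.001,0,0,0,0.001,0,0])

```text
time: 24.12
position: [570.4, -121.1, 236.0]
tool_rot: [-0.438, 0.438, -0.555, 0.555]
contact_force: [-1.2, 0.3, -1.7]
gripper_width: 22.3
```

send_rows(commands=[0,0.0005,0,0,0,0.001,0,0,0,0.001,0,0,0,0.001,0,0])

```text
time: 24.62
position: [570.6, -121.2, 235.9]
tool_rot: [-0.438, 0.438, -0.555, 0.555]
contact_force: [-3.3, 0.7, 5.3]
gripper_width: 22.6
```

send_rows(commands=[0,0,-0.0005,0,0,0,-0.001,0,0,0,-0.001,0,0,0,-0.001,0])

```text
time: 25.12
position: [570.0, -121.1, 235.5]
tool_rot: [-0.438, 0.438, -0.555, 0.556]
contact_force: [3.1, 0.7, 4.6]
gripper_width: 22.6
```

```bash
python3 - <<'E'
from h import *
o=manip.observe(); T=rot(o["tool_rot"]); print(o["torque"],o["contact_force"]@T,o["torque"]@T,o["position"])
E
```

```text
[-0.04152523 -0.50423449  0.17939721] [-1.37235956 -4.61902413  2.85960772] [ 0.50005519 -0.17923189  0.07733604] [ 570.03994087 -121.05160538  235.50115841]
```

send_rows(commands=[0,0,0.0005,0,0,0,0.0005,0,0,0,0.0005,0,0,0,0.0005,0])

```text
time: 25.62
position: [570.1, -121.0, 235.4]
tool_rot: [-0.438, 0.438, -0.555, 0.555]
contact_force: [-0.0, 0.5, 7.1]
gripper_width: 22.4
```

```bash
python3 - <<'E'
from h import *
o=manip.observe(); T=rot(o["tool_rot"]); print(o["contact_force"]@T,o["torque"]@T,o["position"])
E
```

```text
[-0.45794566 -7.0867337  -0.11186244] [ 0.09736296 -0.16889976  0.04246491] [ 570.09178262 -121.03465549  235.42477895]
```

send_rows(commands=[0,-0.0003,0,0,0,-0.0006,0,0,0,-0.0006,0,0,0,-0.0006,0,0])

```text
time: 26.12
position: [570.0, -121.0, 235.5]
tool_rot: [-0.438, 0.438, -0.555, 0.555]
contact_force: [2.4, -0.3, 3.7]
gripper_width: 22.6
```

Both forks carry the cast (pitch moment is about zero, vertical reaction about 7 N). Releasing.

send_rows(commands=[0,0,0,0,0,0,0,0,0,0,0,0,0,0,0,0,0,0,0,0,0,0,0,0,0,0,0,0,0,0,0,0], hand=1)

```text
time: 27.12
position: [569.9, -121.0, 235.5]
tool_rot: [-0.438, 0.438, -0.555, 0.555]
contact_force: [0.5, -0.4, -0.2]
gripper_width: 85.6
```

send_rows(commands=[0,-0.01,0,0,0,-0.02,0,0,0,-0.03,0,0,0,-0.05,0,0,0,-0.08,0,0,0,-0.12,0,0,0,-0.14,0,0,0,-0.14,0,0,0,-0.14,0,0])

```text
time: 28.25
position: [569.7, -120.9, 374.8]
tool_rot: [0.438, -0.438, 0.555, -0.555]
contact_force: [-0.7, -0.0, -0.3]
gripper_width: 85.3
```

```bash
python3 - <<'E'
from h import *
o=manip.observe(); print(o["time"],o["position"],o["contact_force"])
i=manip.capture("side");i2=manip.capture("wrist"); a=cv2.resize(i[80:340,150:370],None,fx=2,fy=2,interpolation=cv2.INTER_CUBIC)
b=cv2.resize(i2[0:330,120:390],None,fx=520/330,fy=520/330)[:520,:350]
cv2.imwrite("pics/f7.png",np.hstack([a,b])); print(a.shape)
P=cr2w([[-55,0,250],[90,0,250],[235,0,250]],C0); print((proj("side",P)-[150,80])*2,(wproj(P,o)-[120,0])*520/330+[440,0])
P=cr2w(np.r_[forkpts(0,0),forkpts(179,0)],C0); print((proj("side",P)-[150,80])*2,(wproj(P,o)-[120,0])*520/330+[440,0])
E
```

```text
28.25 [ 569.7318894  -120.94173506  374.80092753] [-0.6802753  -0.03425457 -0.31918466]
(520, 440, 3)
[[239.21284833 159.19318343]
 [229.39564803 227.54413589]
 [216.60036155 316.62961769]] [[655.33840394  44.90311353]
 [654.99356043 293.29354476]
 [654.47709191 482.82356688]]
[[235.22679485 200.95392909]
 [258.17081715 183.69225324]
 [213.52304513 180.95346546]
 [221.57287178 298.45324772]
 [248.30479577 280.16013461]
 [195.82709628 276.42272947]] [[655.14939797 140.65222436]
 [702.21440649 140.30970236]
 [608.27649184 140.14331364]
 [654.63992231 401.18999325]
 [693.67695322 420.71150681]
 [615.65892595 420.61599061]]
```

The viewer's limit is reached, so I'll check numerically: segment the cast in the wrist picture and compare it with the model of it lying in the forks.

```bash
python3 - <<'E'
from h import *
o=manip.observe()
i=manip.capture("wrist");j=manip.capture("wrist"); print("motion",np.abs(i.astype(int)-j).mean())
h=cv2.cvtColor(i,cv2.COLOR_BGR2HSV); m=((h[...,1]<75)&(h[...,2]>110)).astype(np.uint8)
f=lambda x,y,z:wproj(cr2w([x,y,z],C0),o)[0]
for x in(-20,20,50,80,110,140):
    e=[f(x,s,250) for s in(-12,0,12)]; r=int(round(e[1][1])); c=int(round(e[1][0]))
    if r<0: continue
    L=c
    while m[r,L-1]: L-=1
    Q=c
    while m[r,Q+1]: Q+=1
    print(x,"row",r,"pred",e[0][0].round(1),e[2][0].round(1),"seen",L,Q)
k=cv2.morphologyEx(m,cv2.MORPH_OPEN,np.ones((3,3))); n,l,st,ce=cv2.connectedComponentsWithStats(k)
c=f(90,0,250).astype(int); print("blob",st[l[c[1],c[0]]], "pred knuckle far end rows",f(-78,0,250)[1],f(258,0,250)[1])
E
```

```text
motion 2.4146219889322915
-20 row 66 pred 243.4 271.0 seen 224 267
20 row 111 pred 243.6 270.7 seen 243 268
50 row 144 pred 243.8 270.4 seen 243 268
80 row 176 pred 244.0 269.9 seen 254 259
110 row 206 pred 244.4 269.4 seen 252 259
140 row 234 pred 244.8 268.8 seen 245 267
blob [255 179   5   8  33] pred knuckle far end rows 4.372047210624061 321.0868212021197
```

```bash
python3 -c "
from rig import manip
print(manip.hand_in(), manip.observe()['time'])"
```

```text
the job is handed in; nothing more can be done
the job is handed in; nothing more can be done
```

The folding rest is up at its stop, the long cast lies across both forks and is let go, and the job is handed in (about 28 s of the 64 s used). No verdict was reported.

- **Folding rest:** I pushed it up along its arc with readings of 10 N and below. The first push left it leaning about 0.1 rad (about 0.77 rad on the joint), which the wrist and scene pictures both showed. A second, careful push of about 12 mm further took it upright. The wrist picture then showed the fork tips moved 16.5 px, as expected for upright.
- **Long cast:** I gripped it at mid-shaft with 40 N, turned it in line with the rail and lowered it in small steps. The upward force on the hand reached about 7 N with almost no tilting moment, so both forks were carrying it. I eased off to about 4 N and opened the fingers.
- **Last checks:** After letting go, the hand felt about zero force and sat about 140 mm higher.
    - In the wrist picture the shaft edges matched a shaft 250 mm above the bench along the rail line, to about 1–2 mm, near the fixed rest and towards the folding one. The middle rows did not segment cleanly.
    - The whole-cast outline and its end positions could not be segmented, so the position along the rail (about 90 mm from the fixed rest) rests on the arm's pose at release.
    - The final picture could not be viewed because the viewer's limit was reached.
    - I did not check the short cast and other bench items in a final picture. The hand worked well clear of them.

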